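Fish the damper rod out of a short-opening tool chest drawer

ROBOT

A 6-joint arm with a two-finger parallel gripper is mounted at the origin on the work surface. World frame = base frame: x ahead of the robot, y to its left, z up, the work surface at z = 0. Lengths are in mm, angles in rad, forces in N, time in s.
With the tool pointing down it reaches from about 350 to 975 mm from the base axis. Payload 7.1 kg.
Tool frame: the origin (TCP) lies at the very end of the fingers, on their centre line; the grasp point (between the pads) lies 19 mm behind it; z points along the fingers, y is the direction in which the jaws open and shut (so a half turn about z gives the same grasp; the last joint's range is limited). The gripper opens to 88 mm and grips with 3 to 60 N. Pads are 20 mm wide; open, the fingers measure 115 mm over their backs; the gripper's body (75 mm by 178 mm) begins 61 mm behind the grasp point.
Start: joints at [1.223, 0.423, 1.63, -0, 1.089, -0.019], TCP at [201.785, 591.513, 189.375] pointing down, gripper open.
Joint ranges: [-3, 3], [-0.9, 2.11], [0.09, 2.58], [-1.31, 4.45], [0.11, 2.69], [-2.54, 2.54]. Speed limits (rad/s): [2.39, 2.39, 3.01, 3.14, 3.14, 3.14].

INTERFACE

Orientations are given as a unit quaternion [w, x, y, z].
In Python, from cell import robot gives the robot as it stands.
- The arm moves only by the tool jog_arm, never from a script. Its argument "increments" is a list of rows, each a list of 3 entries, a list of its own where there are three numbers: the opening, from 0 (shut) to 1 (fully open), then the shift along the tool's x, y, z in units of 50 mm (1.0 is 50 mm), then the turn about the tool's z in units of 5 degrees (1.0 is 5 degrees). In form: [[jaw, [x, y, z], yaw], ...]. A call has 1 to 5 rows; each row is the pose to reach, as a shift and turn from the pose commanded when the call began, along the tool's axes at that moment; what a row does not reach only later rows make up. A row lasts 1/10 s, in which the tool goes at most 50 mm and 8.59 degrees, less where a joint would pass 70% of its speed; a pose out of reach is approached as far as the arm can. A call with a gripper value outside its range is refused whole. The fingers move at their own pace and stop on an object; "grip_force" is the grip in N (left out, the last holds). Time passes only in rows, so rows that repeat a pose let the fingers close. It gives the time, the measured TCP pose, the force and the opening at its end, in the units of the state.
- robot.sense(): the state, without advancing time (a new reading comes with each control period).
- robot.get_image(name): name is "scene" or "top"; returns (picture, depth): 400x640x3 uint8, blue, green, red; 400x640 float32, mm along the optical axis (not along the pixel's ray), 0 where there is no reading.
- robot.get_calibration(name): a dict with "K" (3x3 intrinsics, pixels), "k1" (the pictures are not rectified: a ray, as slopes to the right and down, at radius r is drawn at 1 + k1 r^2 times it, then the intrinsics apply), "R" (3x3) and "t" (3): a world point X has camera coordinates R X + t. Camera axes: x right, y down, z forward; pixel columns grow to the right and rows downward; lengths in mm; the calibration is good to about 2 mm. A picture is of the moment at which its call begins. get_calibration takes no time and is no camera call.
- robot.sign_off(): hands the job in, once; it reports no verdict.
The state is a dict: "t": time; "joint_positions": joint angles; "qd": joint speeds; "effort": joint torques, N m; "tcp_pos": TCP position; "eef_rot": TCP orientation; "wrist_force": force on the tool from outside, world axes, zero at the start; "wrist_torque": the same for the moment, N m; "gripper_width": finger opening in mm.
Only numpy, scipy, OpenCV 4.12 (cv2) and the standard library are available. Lean on these libraries where they do the work, as an engineer would, in place of code of your own. Each camera call takes 0.05 s, during which the arm holds its last target. There are 200 camera calls.

TASK

Pull the upper drawer of the red tool chest open as far as it goes and take out the chrome damper rod; the rod is longer than the gap, so raise its clevis end over the drawer front and draw it out at a slant from under the chest's top. Finish while still holding the rod in the gripper, still in the air, all of it well above the chest's top, with the drawer left open. Leave the spanner and the blue puller in the drawer, and do not disturb the pliers on the chest or the reservoir behind it.

Things in the scene. Friction and masses are not known exactly. Their poses are not given: they have to be found in the camera images.
- chest: Steel bench-top tool chest, 390 wide (y), 300 deep (x), 175 high, fixed, standing sideways on to the robot: its front looks roughly to the robot's right. Dark carcass, two red drawer fronts (the lower is locked). Origin: on the bench, under the middle of the carcass's front edge; own x runs from front to back, z up. The carcass spans x = 0 to 300 in this frame; its top plate lies 160 to 175 up.
- drawer_in (a point): On the inner floor of the upper drawer, in the middle of its front edge (where floor and drawer front meet), 100 above the bench; moves with the drawer. From here the inside runs 285 back (x), open on top; front, back, sides and dividers rise 50 over the floor. Two lengthwise dividers make three channels, each 112 wide, centred at y = -118, 0 and 118 from this point.
- drawer (a joint): How far the upper drawer is pulled out, m: 0 shut, 0.17 at its stop (starts 0 to 0.02). It slides along the chest's -x, stays where it is left, needs about 3 N. At the stop 168 mm of its inside is open in front of the chest's top plate; the rest stays under it.
- drawer_handle (a point): Middle of the upper drawer's steel bar handle: bar 12 thick, 100 long along the chest's y, 133 above the bench, 40 in front of the drawer front; moves with the drawer.
- rod: The damper rod, 255 long, about 0.45 kg (varies), lying in one of the three channels of the upper drawer (which one varies), clevis towards the drawer front, within a few degrees of the chest's x. Origin: on its underside, half-way along, 18 below the axis; own x along the rod from clevis to piston. Its centre of mass is within 25 mm of the middle.
- rod_mid (a point): Middle of the rod, on its axis: here the bare chrome shaft, 16 diameter; bare shaft from 70 mm on the clevis side to 90 mm on the piston side. When the rod lies in the drawer its axis is 18 above the drawer floor. Axes as the rod's.
- rod_clevis (a point): Clevis end of the rod, on its axis, 127.5 from the middle: a forked aluminium block 50 long, 30 wide, 36 high.
- rod_piston (a point): Piston end of the rod, on its axis, 127.5 from the middle: brass piston 36 diameter with black band, 14 to 30 mm from this end, and a nut at the very end.
- spanner_mid (a point): Middle of a flat steel C-spanner 200 long, 6 thick, lying in another channel of the drawer. Leave it there.
- puller_mid (a point): Middle of a blue T-handle puller, body 120 long, 22 diameter, cross bar 84, lying in the remaining channel. Leave it there.
- pliers_mid (a point): Middle of green-handled pliers, 155 long, 14 thick, lying on the back half of the chest top. Do not disturb.
- reservoir_mid (a point): Middle of an open aluminium shock reservoir, 56 diameter, 120 high, standing on the bench behind the chest. Do not disturb.

How it is judged:
By the outcome, as a careful person would: the job done as asked, in the order asked, and still so for the second after the job is handed in, while the arm keeps its last pose, push and grip.
It also fails if it takes over 53 s, if anything falls off the work surface, if the arm or the gripper's body presses on something with over 40 N, if the wrist force passes 120 N, or if a joint passes its speed limit or range.

## Working session

There is one attempt and no reset: what is moved stays moved. The work goes in short steps, Python scripts to look and compute and a tool call to move; the robot and the scene stay as the last step left them, time stands still between calls to the robot, and variables do not carry over. Pictures are saved under pics/ and viewed, about 8 in all and at most 12, crops included, and the job is handed in when it is done.

Besides the shell and the picture viewer there is one more tool, called after ">>>" by a JSON object that holds its "op" and its "data". jog_arm: Moves the arm, as the interface text tells. Its arguments: {"type":"object","properties":{"increments":{"type":"array","items":{"type":"array"}},"grip_force":{"type":"number"}},"required":["increments"]}

```bash
ls; mkdir -p pics; cat > h.py <<'E'
import numpy as np, cv2
from cell import robot
def pix2ray(c,uv):
    K=np.array(c["K"]);uv=np.atleast_2d(np.array(uv,float))
    d=np.array([c["k1"],0,0,0],float)
    s=cv2.undistortPoints(uv[:,None],K,d)[:,0]
    R=np.array(c["R"]);t=np.array(c["t"]).ravel()
    return -R.T@t,(np.c_[s,np.ones(len(s))]@R)
def onplane(c,uv,z):
    o,d=pix2ray(c,uv); return o+d*((z-o[2])/d[:,2])[:,None]
def bydepth(c,uv,dep):
    o,d=pix2ray(c,uv); return o+d*np.atleast_1d(dep)[:,None]
def proj(c,P):
    R=np.array(c["R"]);t=np.array(c["t"]).ravel()
    return cv2.projectPoints(np.atleast_2d(np.array(P,float)),cv2.Rodrigues(R)[0],t,np.array(c["K"]),np.array([c["k1"],0,0,0],float))[0][:,0]
def snap(n,tag):
    im,d=robot.get_image(n); cv2.imwrite(f"pics/{tag}_{n}.png",im); np.save(f"/tmp/{tag}_{n}.npy",d); return im,d,robot.get_calibration(n)
E
python3 - <<'E'
from h import *
for n in("scene","top"):
    im,d,c=snap(n,"a"); print(n,c)
print(robot.sense())
E
```

```text
pics
scene {'K': array([[473.4647785 ,   0.        , 324.26830601],
       [  0.        , 473.4647785 , 201.73173597],
       [  0.        ,   0.        ,   1.        ]]), 'k1': 0.004987302165668365, 'R': array([[-0.17947053,  0.98374701,  0.00567003],
       [ 0.84038517,  0.15630736, -0.51896125],
       [-0.51141284, -0.08837324, -0.85477896]]), 't': array([ -95.23693328, -449.34863161, 1286.54927704])}
top {'K': array([[447.2421641 ,   0.        , 321.56044663],
       [  0.        , 447.2421641 , 208.65621703],
       [  0.        ,   0.        ,   1.        ]]), 'k1': -0.10970080895728732, 'R': array([[-0.01362308, -0.99985695, -0.0100242 ],
       [-0.99967384,  0.01383579, -0.02146588],
       [ 0.02160151,  0.0097285 , -0.99971933]]), 't': array([ 219.28583176,  563.85667703, 1067.13780718])}
{'t': 0.1, 'joint_positions': array([ 1.22298894e+00,  4.23803040e-01,  1.63061281e+00, -1.70406401e-05,
        1.08858992e+00, -1.89975726e-02]), 'qd': array([ 0.00018779, -0.00123798, -0.00261675,  0.00103346,  0.00247766,
       -0.00033021]), 'effort': array([-8.59352986e-04, -5.45606732e+01, -2.74325877e+01,  6.45281025e-02,
        1.88083656e-02,  1.90985054e-05]), 'tcp_pos': array([201.61341632, 591.00365656, 188.6556505 ]), 'eef_rot': array([-1.21439239e-04,  1.63661345e-01,  9.86516328e-01, -6.96081315e-04]), 'wrist_force': array([-0.11568702, -0.59134925, -0.67607882]), 'wrist_torque': array([-0.02873257,  0.02780133, -0.02557727]), 'gripper_width': 87.6815067513353}
```

View pics/a_scene.png

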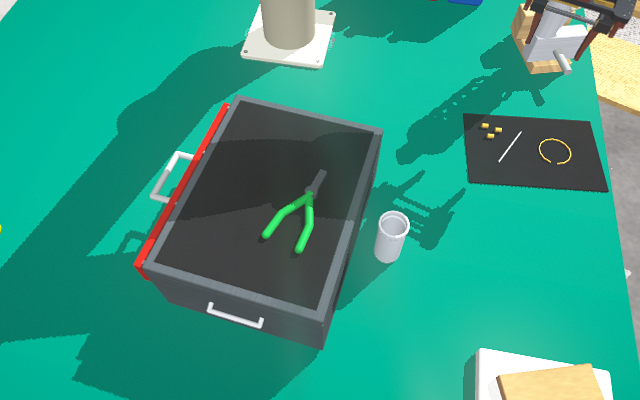

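View pics/a_top.png

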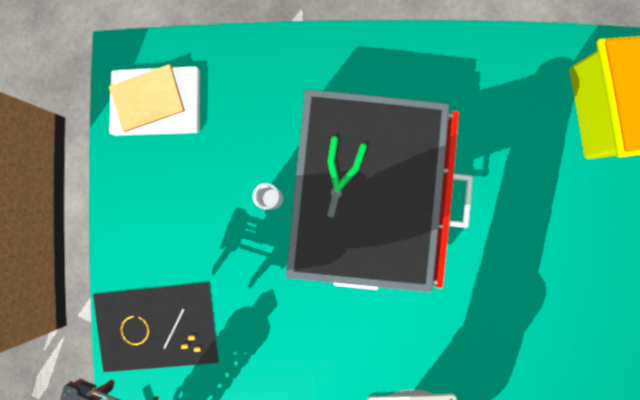

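The scene view shows the closed chest with its red front at the left and the handle near (180,178). The top view shows the top plate corners near (307,92), (449,104), (434,290) and (289,276). The handle is at (462,200), the pliers at (343,175) and the reservoir at (266,196).

```bash
cat > m.py <<'E'
from h import *
def cloud(n,tag):
    c=robot.get_calibration(n); d=np.load(f"/tmp/{tag}_{n}.npy"); im=cv2.imread(f"pics/{tag}_{n}.png")
    v,u=np.nonzero(d>0); P=bydepth(c,np.c_[u,v],d[v,u]); return im,c,u,v,P
E
python3 - <<'E'
from m import *
im,c,u,v,P=cloud("top","a")
m=(P[:,2]>160)&(P[:,2]<185)&(P[:,1]>-150)&(u>270)&(u<455)&(v>80)&(v<300)
print("z",np.median(P[m,2]))
r=cv2.minAreaRect(P[m,:2].astype(np.float32));print("top rect",r,cv2.boxPoints(r))
hsv=cv2.cvtColor(im,cv2.COLOR_BGR2HSV)
red=((hsv[...,0]<6)|(hsv[...,0]>174))&(hsv[...,1]>150)&(hsv[...,2]>60)
mr=red[v,u]&(u>400)&(u<480)
uv=np.c_[u[mr],v[mr]];print("red n",mr.sum(),"z pct",np.percentile(P[mr,2],[5,50,95]))
q=onplane(c,uv,150);r=cv2.minAreaRect(q[:,:2].astype(np.float32));print("red rect@150",cv2.boxPoints(r))
h=(u>452)&(u<478)&(v>165)&(v<235)&(P[:,2]>105)&(P[:,2]<150)&~red[v,u]
print("handle",h.sum(),P[h].mean(0));
r=cv2.minAreaRect(P[h,:2].astype(np.float32));print(cv2.boxPoints(r),np.percentile(P[h,2],[5,50,95]))
E
```

```text
z 175.13228357904575
top rect ((600.9088745117188, 114.77015686035156), (300.986328125, 392.9112854003906), 83.49016571044922) [[388.65793  -12.479767]
 [779.0359   -57.025597]
 [813.1598   242.02008 ]
 [422.78186  286.56592 ]]
red n 1545 z pct [125.86388612 148.12627656 151.75269568]
red rect@150 [[395.57245  -40.343155]
 [765.966    -82.48217 ]
 [768.28876  -62.065468]
 [397.8952   -19.926453]]
handle 428 [577.93386811 -94.90270183 137.23988686]
[[ 519.7272   -101.71323 ]
 [ 642.39307  -115.47687 ]
 [ 647.531     -69.68625 ]
 [ 524.8651    -55.922607]] [133.32656653 137.28669508 140.84452709]
```

>>> {"op": "jog_arm", "data": {"increments": [[0.36,[0,0,-1],-1],[0.36,[-0.9,-0.8,-1.4],-2.47],[0.36,[-11.5,-10.7,-1.4],-2.47],[0.36,[-11.5,-10.7,-1.4],-2.47],[0.36,[-11.5,-10.7,-1.4],-2.47]]}}

```text
t: 0.6
tcp_pos: [296.2, 416.1, 255.9]
eef_rot: [0.0, 0.056, 0.998, -0.0]
wrist_force: [0.3, 0.2, 0.0]
gripper_width: 51.1
```

```bash
cat >> h.py <<'E'
from scipy.spatial.transform import Rotation as Ro
O=np.array([583.8,-34.75,0]); EX=np.array([.1134,.9935,0]); EY=np.array([-.9935,.1134,0])
def rot(s): q=s["eef_rot"]; return Ro.from_quat([q[1],q[2],q[3],q[0]]).as_matrix()
def chest(P): P=np.asarray(P)-O; return np.stack([P@EX,P@EY,P[...,2]],-1)
def world(p): return O+p[0]*EX+p[1]*EY+np.array([0,0,p[2]])
def go(W,s=None):
    s=s or robot.sense(); R=rot(s)
    a=np.degrees(np.arctan2(R[1,1],R[0,1]))
    print("tcp",s["tcp_pos"].round(1),"chest",chest(s["tcp_pos"]).round(1),"z",R[:,2].round(3),"yaw",round(a,2),"F",s["wrist_force"].round(1),"w",round(s["gripper_width"],1),"t",round(s["t"],2))
    if W is not None: print("units",(R.T@(np.array(W)-s["tcp_pos"])/50).round(3))
E
python3 -c "
from h import *
go([576,-102.3,245])"
```

```text
tcp [296.2 416.1 255.9] chest [415.3 336.9 255.9] z [ 0. -0. -1.] yaw 83.56 F [0.3 0.2 0. ] w 51.1 t 0.6
units [-6.724 -9.676  0.22 ]
```

>>> {"op": "jog_arm", "data": {"increments": [[0.36,[-6.5,-9.2,0.2],0],[0.36,[-6.5,-9.2,0.2],0],[0.36,[-6.5,-9.2,0.2],0],[0.36,[-6.5,-9.2,0.2],0],[0.36,[-6.5,-9.2,0.2],0]]}}

```text
t: 1.1
tcp_pos: [416.5, 196.9, 251.5]
eef_rot: [0.0, 0.057, 0.998, 0.0]
wrist_force: [2.1, 0.5, 0.5]
gripper_width: 31.6
```

>>> {"op": "jog_arm", "data": {"increments": [[0.36,[-3.2,-4.6,0],0],[0.36,[-3.2,-4.6,0],0],[0.36,[-3.2,-4.6,0],0],[0.36,[-3.2,-4.6,0],0],[0.36,[-3.2,-4.6,0],0]]}}

```text
t: 1.6
tcp_pos: [535.2, -23.3, 251.4]
eef_rot: [-0.0, 0.057, 0.998, 0.0]
wrist_force: [0.9, 1.4, -0.1]
gripper_width: 31.4
```

```bash
python3 -c "
from h import *
go([576,-102.3,245])"
```

```text
tcp [535.2 -23.3 251.4] chest [  5.9  49.6 251.4] z [-0.  0. -1.] yaw 83.5 F [ 0.9  1.4 -0.1] w 31.4 t 1.6
units [-0.989 -1.477  0.128]
```

>>> {"op": "jog_arm", "data": {"increments": [[0.36,[-0.8,-1.2,0],0],[0.36,[-0.8,-1.2,0],0],[0.36,[-0.8,-1.2,0],0],[0.36,[-0.8,-1.2,0],0]]}}

```text
t: 2.0
tcp_pos: [567.1, -85.2, 250.9]
eef_rot: [-0.001, 0.057, 0.998, 0.0]
wrist_force: [0.3, 0.5, 0.2]
gripper_width: 31.8
```

```bash
python3 -c "
from h import *
go([576,-102.3,117])
im,d,c=snap('scene','b'); cv2.imwrite('pics/b_crop.png',cv2.resize(im[60:260,80:320],None,fx=3,fy=3))"
```

```text
tcp [567.1 -85.2 250.9] chest [-52.1  10.8 250.9] z [-0.001  0.001 -1.   ] yaw 83.45 F [0.3 0.5 0.2] w 31.8 t 2.0
units [-0.219 -0.32   2.678]
```

View pics/b_crop.png

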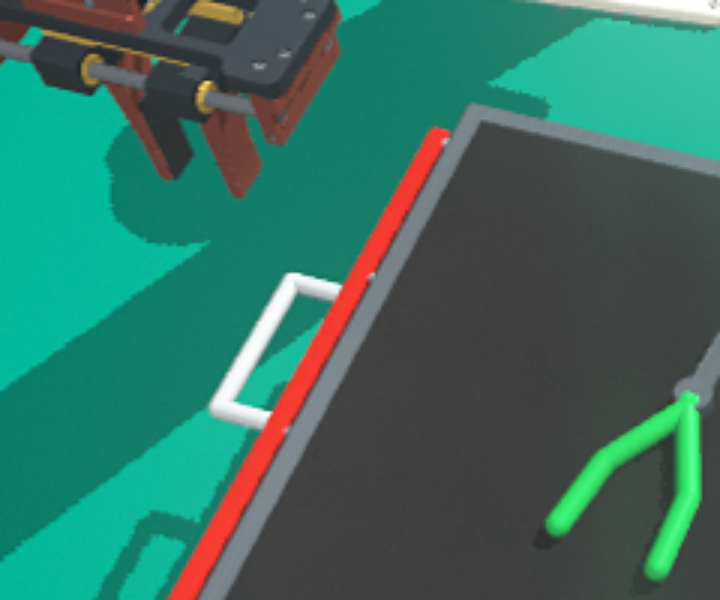

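The crop shows the handle bar with its corners at about (292,278) and (215,408). Its middle is therefore near full-frame (164.5,174.3), and the gripper hangs above and to the left of it.

```bash
python3 -c "
from h import *
c=robot.get_calibration('scene')
for p in ([253,343],[292,280],[215,408]): print(chest(onplane(c,[[80+p[0]/3,60+p[1]/3]],136)))"
```

```text
[[-67.82358803  -0.72830903 136.        ]]
[[-66.3748926   50.87358766 136.        ]]
[[-67.93780617 -50.61964659 136.        ]]
```

>>> {"op": "jog_arm", "data": {"increments": [[0.36,[-0.22,-0.3,0.4],0],[0.36,[-0.22,-0.3,1.0],0],[0.36,[-0.22,-0.3,1.7],0],[0.36,[-0.22,-0.3,2.66],0],[0.36,[-0.22,-0.3,2.66],0]]}}

```text
t: 2.55
tcp_pos: [571.8, -99.0, 113.3]
eef_rot: [-0.006, 0.056, 0.998, 0.001]
wrist_force: [-1.8, 0.8, -0.6]
gripper_width: 31.5
```

>>> {"op": "jog_arm", "data": {"increments": [[0.36,[0,0,0],0],[0,[0,0,0],0],[0,[0,0,0],0],[0,[0,0,0],0]], "grip_force": 25}}

```text
t: 2.95
tcp_pos: [578.2, -101.6, 120.6]
eef_rot: [0.002, 0.057, 0.998, -0.0]
wrist_force: [-0.2, -0.1, 0.3]
gripper_width: 11.0
```

```bash
python3 -c "
from h import *
s=robot.sense();go(world([-67.5-160,0,117]))"
```

```text
tcp [ 578.2 -101.6  120.6] chest [-67.1  -2.  120.6] z [ 0.003 -0.001 -1.   ] yaw 83.52 F [-0.2 -0.1  0.3] w 11.0 t 2.95
units [ 0.042 -3.208  0.072]
```

>>> {"op": "jog_arm", "data": {"increments": [[0,[0,-0.3,0],0],[0,[0,-0.7,0],0],[0,[0,-1.2,0],0],[0,[0,-1.7,0],0],[0,[0,-2.2,0],0]]}}

```text
t: 3.45
tcp_pos: [564.3, -212.9, 119.1]
eef_rot: [0.0, 0.057, 0.998, -0.0]
wrist_force: [0.5, 1.3, 0.4]
gripper_width: 0.4
```

>>> {"op": "jog_arm", "data": {"increments": [[0,[0,-0.3,0],0],[0,[0,-0.5,0],0],[0,[0,-0.6,0],0],[0,[0,-0.7,0],0],[0,[0,-0.7,0],0]]}}

```text
t: 3.95
tcp_pos: [560.7, -245.6, 118.6]
eef_rot: [-0.0, 0.056, 0.998, 0.0]
wrist_force: [0.6, 0.4, 0.3]
gripper_width: 0.2
```

```bash
python3 -c "
from h import *
go(None)"
```

```text
tcp [ 560.7 -245.6  118.6] chest [-212.1   -0.9  118.6] z [-0.  0. -1.] yaw 83.52 F [0.6 0.4 0.3] w 0.2 t 3.95
```

```bash
python3 -c "
from h import *
a,_,_=snap('scene','c');b,_,_=snap('top','c')
cv2.imwrite('pics/c_crop.png',np.hstack([cv2.resize(a[60:300,60:260],(400,480)),cv2.resize(b[100:340,380:580],(400,480))]))"
```

```text
(no output)
```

View pics/c_crop.png

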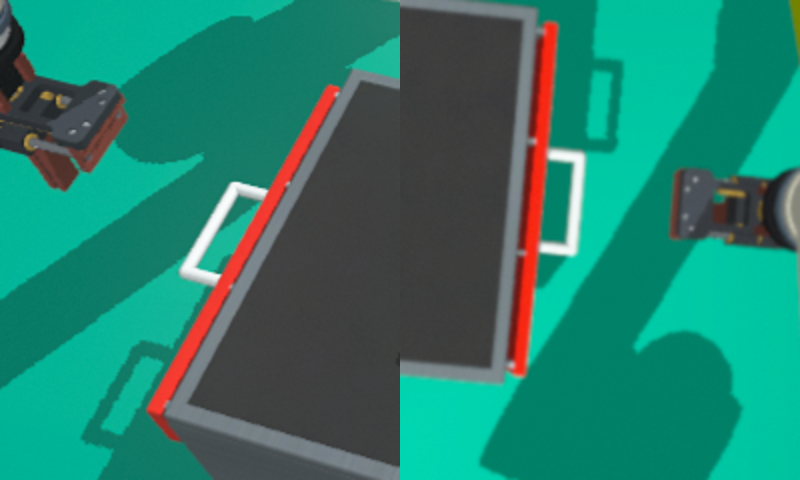

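The drawer front is barely out: in the right half the bar is at x≈580 of the crop. The shut gripper has gone past without it, so the grip slipped. I'll re-measure the handle.

```bash
python3 - <<'E'
from m import *
c=robot.get_calibration('scene'); t=robot.get_calibration('top')
# bar mid: scene crop (x/2+60,y/2+60); top crop ((x-400)/2+380,y/2+100)
a=[[60+208/2,60+230/2]]; b=[[380+(577-400)/2,100+202/2]]
for z in(127,133,139): print(z,chest(onplane(c,a,z)).round(1),chest(onplane(t,b,z)).round(1))
im,cc,u,v,P=cloud("top","c")
h=(abs(u-b[0][0])<6)&(abs(v-b[0][1])<20)&(P[:,2]>100); C=chest(P[h]); print(C.mean(0),np.percentile(C[:,2],[10,50,90]),np.percentile(C[:,0],[5,95]))
go(world([-90,0,180]))
E
```

```text
127 [[-73.    2.6 127. ]] [[-72.   -0.7 127. ]]
133 [[-69.5  -0.7 133. ]] [[-70.1  -0.3 133. ]]
139 [[-66.   -3.9 139. ]] [[-6.82e+01  1.00e-01  1.39e+02]]
[-65.82090444   0.36806623 137.13025381] [133.50468393 137.39729866 140.27628545] [-71.60220914 -61.23702014]
tcp [ 560.7 -245.   118.5] chest [-211.5   -0.9  118.5] z [-0.  0. -1.] yaw 83.54 F [-0.5 -0.2 -1.1] w 0.8 t 4.05
units [ 0.016  2.431 -1.229]
```

>>> {"op": "jog_arm", "data": {"increments": [[0.4,[0,0,-0.9],0],[0.4,[0,0,-1.6],0],[0.4,[0,0.9,-1.6],0],[0.4,[0,1.8,-1.6],0],[0.4,[0,2.6,-1.6],0]], "grip_force": 50}}

```text
t: 4.55
tcp_pos: [575.4, -114.3, 199.1]
eef_rot: [0.0, 0.057, 0.998, 0.0]
wrist_force: [1.1, 0.6, -0.9]
gripper_width: 34.1
```

>>> {"op": "jog_arm", "data": {"increments": [[0.38,[0,0.28,0],0],[0.38,[0,0.28,0],0],[0.38,[0,0.28,0],0],[0.38,[0,0.28,0],0]]}}

```text
t: 4.95
tcp_pos: [576.8, -103.7, 198.5]
eef_rot: [-0.0, 0.057, 0.998, -0.0]
wrist_force: [-0.5, -0.3, -0.4]
gripper_width: 33.3
```

```bash
python3 - <<'E'
from m import *
go(world([-68,0,107]))
E
```

```text
tcp [ 576.8 -103.7  198.5] chest [-69.3  -0.9 198.5] z [-0. -0. -1.] yaw 83.46 F [-0.5 -0.3 -0.4] w 33.3 t 4.95
units [0.018 0.027 1.829]
```

>>> {"op": "jog_arm", "data": {"increments": [[0.38,[0,0.02,0.5],0],[0.38,[0,0.02,1.0],0],[0.38,[0,0.02,1.5],0],[0.38,[0,0.02,1.83],0],[0.38,[0,0.02,1.83],0]]}}

```text
t: 5.45
tcp_pos: [575.0, -102.6, 104.6]
eef_rot: [-0.002, 0.058, 0.998, 0.0]
wrist_force: [-0.0, -0.6, -0.4]
gripper_width: 33.6
```

>>> {"op": "jog_arm", "data": {"increments": [[0.1,[0,0,0],0],[0,[0,0,0],0],[0,[0,0,0],0],[0,[0,0,0],0],[0,[0,0,0],0]]}}

```text
t: 5.95
tcp_pos: [577.3, -101.5, 107.6]
eef_rot: [0.0, 0.057, 0.998, -0.0]
wrist_force: [0.5, 0.8, 0.2]
gripper_width: 0.3
```

>>> {"op": "jog_arm", "data": {"increments": [[0,[0,0,0],0],[0,[0,-0.05,0],0],[0,[0,-0.1,0],0],[0,[0,-0.2,0],0],[0,[0,-0.3,0],0]]}}

```text
t: 6.45
tcp_pos: [575.3, -116.9, 107.0]
eef_rot: [-0.0, 0.057, 0.998, -0.0]
wrist_force: [0.5, 0.2, -0.6]
gripper_width: 0.7
```

The gripper shut on nothing at the measured place, so I'll look from near.

```bash
python3 -c "
from h import *
a,_,c=snap('scene','d');b,_,t=snap('top','d')
T=robot.sense()['tcp_pos']; print(proj(c,T),proj(t,T),proj(c,world([-68,0,133])),proj(t,world([-68,0,133])))
cv2.imwrite('pics/d_crop.png',np.hstack([cv2.resize(a[60:260,80:240],(400,500)),cv2.resize(b[100:300,400:560],(400,500))]))"
```

```text
[[161.46009998 181.05521943]] [[470.47624923 201.77723277]] [[164.88305285 174.91534298]] [[467.53826077 201.03265574]]
```

View pics/d_crop.png

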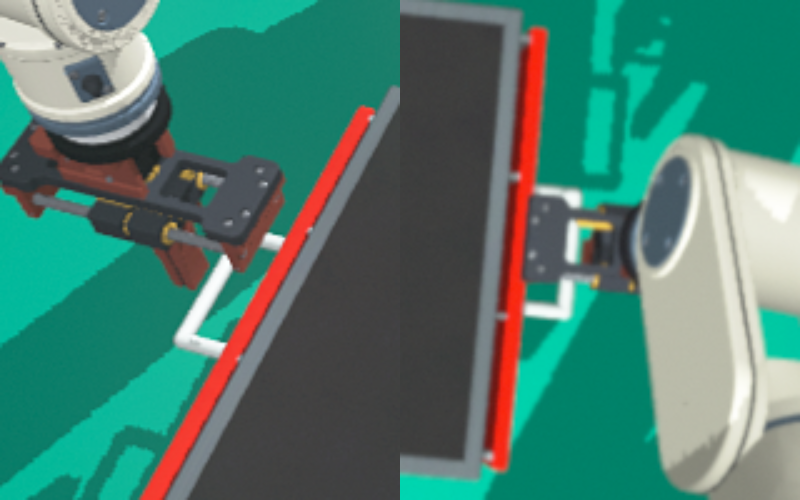

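```bash
python3 -c "
from h import *
c=robot.get_calibration('scene');t=robot.get_calibration('top')
T=np.array([567.1,-85.2,250.9]); y=EX
print('b tips',proj(c,[T-16*y,T+16*y,T+22*y,T-22*y]))
im,d=robot.get_image('scene')
D=np.load('/tmp/d_scene.npy')
for uv in [(154,170),(156,172),(158,172),(157,174),(159,174)]: print(uv,D[uv[1],uv[0]],chest(bydepth(c,[uv],[D[uv[1],uv[0]]])).round(1))
D=np.load('/tmp/b_scene.npy')
for uv in [(135,115),(137,118),(158,123),(160,120),(159,124)]: print(uv,D[uv[1],uv[0]],bydepth(c,[uv],[D[uv[1],uv[0]]]).round(1))
go(None)
"
```

```text
b tips [[147.92377668 129.75029307]
 [165.33386857 134.15991944]
 [168.62045096 134.99230104]
 [144.68136384 128.92901212]]
(154, 170) 864.3134 [[-78.1  -8.7 156.5]]
(156, 172) 867.9767 [[-75.6  -9.  151.7]]
(158, 172) 869.06476 [[-72.6  -7.4 150.8]]
(157, 174) 870.01056 [[-73.9 -10.5 148.1]]
(159, 174) 1050.5884 [[-159.7   70.8   -1.1]]
(135, 115) 747.3572 [[ 574.9 -103.4  297.5]]
(137, 118) 753.9489 [[ 574.4 -102.9  290. ]]
(158, 123) 748.07294 [[578.6 -66.2 290.6]]
(160, 120) 742.35486 [[577.4 -61.2 297.5]]
(159, 124) 751.6999 [[577.5 -66.  287. ]]
tcp [ 575.3 -116.9  107. ] chest [-82.6  -0.8 107. ] z [ 0. -0. -1.] yaw 83.47 F [-0.2  0.5 -0. ] w 0.4 t 6.6
```

The finger's depth points end at z≈147 while the reported TCP is at 107. In the earlier picture they ended at about 287 against 251. So the true fingertips sit roughly 37 mm higher than the reported TCP. I'll pin this offset down.

```bash
python3 - <<'E'
from m import *
for tag,T in (("d",[575.3,-116.9,107]),("b",[567.1,-85.2,250.9])):
    im,c,u,v,P=cloud("scene",tag); T=np.array(T)
    Q=P-T; m=(abs(Q[:,0])<22)&(abs(Q[:,1])<40)&(Q[:,2]>20)&(Q[:,2]<65)
    # exclude white bar / red front by colour
    hsv=cv2.cvtColor(im,cv2.COLOR_BGR2HSV)[v,u]; m&=~((hsv[:,1]<40)&(hsv[:,2]>150))
    A=np.stack([Q@EX,Q@EY,Q[:,2]],1)[m]
    print(tag,m.sum(),"z pct",np.percentile(A[:,2],[0,1,2,5,10]).round(1))
    for z in range(28,60,6):
        k=(A[:,2]>=z)&(A[:,2]<z+6)
        if k.sum()>3: print(z,k.sum(),"EX",np.percentile(A[k,0],[3,97]).round(1),"EY",np.percentile(A[k,1],[3,97]).round(1))
im,c,u,v,P=cloud("scene","a"); C=chest(P)
k=(C[:,0]>20)&(C[:,0]<130)&(abs(C[:,1])<150)&(C[:,2]>150); print("plate z in scene",np.percentile(C[k,2],[5,50,95]))
E
```

```text
d 167 z pct [24.  24.8 25.6 31.4 37.3]
34 22 EX [-7.6  9.4] EY [-9.8  7.8]
40 34 EX [-8.3 10.2] EY [-9.7 11.5]
46 32 EX [-5.2 10.7] EY [-9.9 11.3]
52 36 EX [-6.6 11.2] EY [-10.2  13.2]
58 26 EX [-7.6 10.2] EY [-9.6  8.9]
b 382 z pct [33.5 34.7 35.3 36.3 38.1]
34 58 EX [-21.7  25.2] EY [-10.2  11. ]
40 84 EX [-23.3  25.7] EY [-10.2  11.2]
46 75 EX [-22.   25.6] EY [-9.9 11. ]
52 81 EX [-23.4  25.6] EY [-10.3  11.4]
58 72 EX [-20.7  26. ] EY [-10.6  10.5]
plate z in scene [175.0507417  176.98937222 178.96711542]
```

>>> {"op": "jog_arm", "data": {"increments": [[0.38,[0,0,-0.6],0],[0.38,[0,0,-0.6],0],[0.38,[0,0.3,-0.6],0],[0.38,[0,0.3,-0.6],0],[0.38,[0,0.3,-0.6],0]]}}

```text
t: 7.1
tcp_pos: [576.4, -100.6, 136.1]
eef_rot: [-0.001, 0.056, 0.998, 0.0]
wrist_force: [-0.6, -0.3, 0.1]
gripper_width: 32.7
```

>>> {"op": "jog_arm", "data": {"increments": [[0.38,[0,0,0.3],0],[0.38,[0,0,0.6],0],[0.38,[0,0,0.9],0],[0.38,[0,0,1.16],0],[0.38,[0,0,1.16],0]]}}

```text
t: 7.6
tcp_pos: [575.1, -101.3, 76.2]
eef_rot: [-0.002, 0.057, 0.998, 0.0]
wrist_force: [-0.7, 0.6, 0.1]
gripper_width: 33.7
```

>>> {"op": "jog_arm", "data": {"increments": [[0.1,[0,0,0],0],[0,[0,0,0],0],[0,[0,0,0],0],[0,[0,0,0],0],[0,[0,0,0],0]], "grip_force": 40}}

```text
t: 8.1
tcp_pos: [577.6, -101.7, 79.7]
eef_rot: [0.001, 0.057, 0.998, -0.0]
wrist_force: [0.4, -0.9, 3.4]
gripper_width: 10.8
```

>>> {"op": "jog_arm", "data": {"increments": [[0,[0,-0.1,0],0],[0,[0,-0.3,0],0],[0,[0,-0.6,0],0],[0,[0,-0.9,0],0],[0,[0,-1.2,0],0]]}}

```text
t: 8.6
tcp_pos: [570.6, -161.8, 79.7]
eef_rot: [0.001, 0.057, 0.998, 0.0]
wrist_force: [1.1, 3.7, 5.2]
gripper_width: 11.3
```

>>> {"op": "jog_arm", "data": {"increments": [[0,[0,-0.3,0],0],[0,[0,-0.6,0],0],[0,[0,-0.9,0],0],[0,[0,-1.2,0],0],[0,[0,-1.5,0],0]]}}

```text
t: 9.1
tcp_pos: [561.9, -236.5, 79.7]
eef_rot: [0.0, 0.057, 0.998, 0.0]
wrist_force: [0.4, 3.5, 4.8]
gripper_width: 11.0
```

```bash
python3 -c "
from h import *
go(None)"
```

```text
tcp [ 561.9 -236.5   79.7] chest [-202.9   -1.1   79.7] z [ 0.001  0.    -1.   ] yaw 83.5 F [0.4 3.5 4.8] w 11.0 t 9.1
```

Now in small steps until the stop.

>>> {"op": "jog_arm", "data": {"increments": [[0,[0,-0.15,0],0],[0,[0,-0.25,0],0],[0,[0,-0.35,0],0],[0,[0,-0.4,0],0],[0,[0,-0.4,0],0]]}}

```text
t: 9.6
tcp_pos: [559.8, -254.5, 79.7]
eef_rot: [0.0, 0.057, 0.998, 0.001]
wrist_force: [1.8, 8.3, 7.5]
gripper_width: 10.5
```

>>> {"op": "jog_arm", "data": {"increments": [[0,[0,-0.05,0],0],[0,[0,-0.1,0],0],[0,[0,-0.1,0],0]]}}

```text
t: 9.9
tcp_pos: [559.7, -254.4, 79.6]
eef_rot: [-0.0, 0.057, 0.998, 0.005]
wrist_force: [5.2, 30.6, 12.8]
gripper_width: 11.0
```

>>> {"op": "jog_arm", "data": {"increments": [[0,[0,0.12,0],0],[0.34,[0,0.12,0],0],[0.34,[0,0.12,0],0],[0.34,[0,0.12,0],0],[0.34,[0,0.12,-0.4],0]]}}

```text
t: 10.4
tcp_pos: [557.3, -254.1, 96.6]
eef_rot: [-0.003, 0.057, 0.998, 0.001]
wrist_force: [-0.6, 0.6, -0.1]
gripper_width: 29.7
```

>>> {"op": "jog_arm", "data": {"increments": [[0.34,[0,0,-1],0],[0.34,[0,0,-2],0],[0.5,[0.5,-0.5,-3],0],[0.5,[1.2,-1.2,-3.5],0],[0.5,[2,-1.8,-4],0]]}}

```text
t: 10.9
tcp_pos: [465.5, -323.9, 290.9]
eef_rot: [0.001, 0.056, 0.998, -0.001]
wrist_force: [0.9, -0.6, 0.2]
gripper_width: 43.9
```

>>> {"op": "jog_arm", "data": {"increments": [[0.5,[1,-0.5,0],0],[0.5,[1.5,-0.8,0],0],[0.5,[1.5,-0.8,0],0]]}}

```text
t: 11.2
tcp_pos: [383.3, -355.4, 289.4]
eef_rot: [-0.0, 0.059, 0.998, -0.0]
wrist_force: [0.5, 1.2, 0.5]
gripper_width: 43.4
```

```bash
python3 -c "
from h import *
go(None)
a,_,c=snap('scene','e');b,_,t=snap('top','e')
cv2.imwrite('pics/e_crop.png',np.hstack([cv2.resize(a[60:300,40:240],(400,480)),cv2.resize(b[80:320,380:580],(400,480))]))"
```

```text
tcp [ 383.3 -355.4  289.4] chest [-341.3  162.8  289.4] z [-0.001 -0.    -1.   ] yaw 83.26 F [0.5 1.2 0.5] w 43.4 t 11.2
```

View pics/e_crop.png

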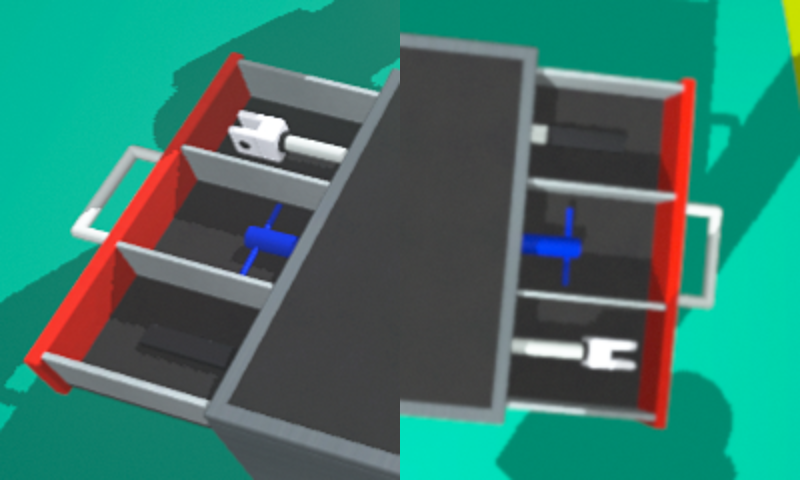

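The view shows the rod in the robot-side (+118) channel: clevis tip at top-crop (637,352), shaft going under the plate at (515,347). The blue puller is in the middle channel, the spanner in the far one, and the drawer is fully out. Now the rod's line.

```bash
python3 - <<'E'
from m import *
for n in("top","scene"):
    im,c,u,v,P=cloud(n,"e"); C=chest(P)
    hsv=cv2.cvtColor(im,cv2.COLOR_BGR2HSV)[v,u]
    m=(hsv[:,1]<70)&(hsv[:,2]>130)&(C[:,0]<-4)&(C[:,0]>-165)&(abs(C[:,1]-118)<45)&(C[:,2]>105)&(C[:,2]<145)
    q=chest(onplane(c,np.c_[u[m],v[m]],118)); 
    print(n,m.sum(),"x range",np.percentile(q[:,0],[0.5,99.5]).round(1),"z",np.percentile(C[m,2],[5,50,95]).round(1))
    for a in range(-165,0,15):
        k=(q[:,0]>=a)&(q[:,0]<a+15)
        if k.sum()>5: print(a,k.sum(),"y",np.percentile(q[k,1],[2,50,98]).round(1),"depth y",np.median(C[m][k,1]).round(1))
    red=((hsv[:,0]<6)|(hsv[:,0]>174))&(hsv[:,1]>140)&(C[:,2]>147)&(C[:,2]<156)&(abs(C[:,1])<190)
    print("front top x",np.percentile(C[red,0],[2,50,98]).round(1))
s=robot.sense();print(s["joint_positions"].round(2)); go(world([-65,118,150]))
E
```

```text
top 540 x range [-149.3  -14.3] z [119.4 127.1 137.2]
-150 60 y [ 99.3 120.9 129.9] depth y 120.0
-135 65 y [ 99.3 118.7 129.3] depth y 117.9
-120 92 y [101.2 115.5 129. ] depth y 114.6
-105 66 y [100.9 115.5 128.7] depth y 114.8
-90 48 y [108.8 115.6 122.9] depth y 115.1
-75 53 y [108.5 116.7 124. ] depth y 116.3
-60 48 y [109.1 116.6 123.3] depth y 116.2
-45 52 y [108.7 115.8 124.2] depth y 115.4
-30 48 y [109.  116.5 123.7] depth y 116.1
-15 6 y [111.6 116.7 121.9] depth y 116.4
front top x [-178.4 -171.9 -165.7]
scene 709 x range [-154.2  -29.3] z [110.  127.3 138.5]
-165 19 y [112.7 131.8 142.6] depth y 123.3
-150 106 y [100.1 121.5 142.1] depth y 108.8
-135 127 y [ 95.4 120.3 142.8] depth y 107.3
-120 143 y [ 94.3 117.9 142.8] depth y 104.9
-105 84 y [ 93.7 109.6 136.6] depth y 104.8
-90 60 y [ 96.5 117.  126.9] depth y 112.0
-75 54 y [109.1 118.2 127.4] depth y 112.8
-60 54 y [109.1 118.8 127.4] depth y 113.8
-45 56 y [109.7 118.2 127.4] depth y 112.6
-30 6 y [111.7 118.2 124.7] depth y 113.8
front top x [-178.5 -170.8 -164.5]
[-0.77  0.17  1.75  0.    1.23 -2.22]
tcp [ 386.4 -354.5  289.3] chest [-340.1  159.8  289.3] z [ 0. -0. -1.] yaw 83.37 F [-0.6 -0.   1. ] w 44.0 t 11.3
units [-0.825  5.504  2.785]
```

>>> {"op": "jog_arm", "data": {"increments": [[0.5,[-0.2,0.9,0],1.7],[0.5,[-0.4,1.8,0],3.4],[0.5,[-0.5,2.7,0],5.1],[0.5,[-0.7,3.6,0.5],6.8],[0.5,[-0.88,4.4,1],8.5]]}}

```text
t: 11.8
tcp_pos: [454.0, -149.5, 246.4]
eef_rot: [0.001, 0.391, 0.921, 0.0]
wrist_force: [-0.9, -0.3, -0.7]
gripper_width: 43.8
```

```bash
python3 -c "
from h import *
go(world([-62,116,215]))"
```

```text
tcp [ 454.  -149.5  246.4] chest [-128.7  116.   246.4] z [ 0.003 -0.001 -1.   ] yaw 44.02 F [-0.9 -0.3 -0.7] w 43.8 t 11.8
units [0.85  1.03  0.627]
```

>>> {"op": "jog_arm", "data": {"increments": [[0.5,[0.4,0.5,0.3],1.7],[0.5,[0.75,0.9,0.5],3.4],[0.5,[0.75,0.9,0.5],5.1],[0.5,[0.75,0.9,0.5],6.8],[0.5,[0.75,0.9,0.5],8.5]]}}

```text
t: 12.3
tcp_pos: [458.9, -92.1, 220.7]
eef_rot: [-0.0, 0.697, 0.717, -0.0]
wrist_force: [0.6, -1.1, -0.8]
gripper_width: 43.4
```

```bash
python3 -c "
from h import *
go(world([-62,116,72]))"
```

```text
tcp [458.9 -92.1 220.7] chest [-71.1 117.6 220.7] z [-0.001  0.    -1.   ] yaw 1.55 F [ 0.6 -1.1 -0.8] w 43.4 t 12.3
units [0.175 0.06  2.974]
```

>>> {"op": "jog_arm", "data": {"increments": [[0.45,[0.17,0.06,0.5],1.6],[0.45,[0.17,0.06,1.0],1.6],[0.45,[0.17,0.06,1.2],1.6],[0.45,[0.17,0.06,1.2],1.6]]}}

```text
t: 12.7
tcp_pos: [460.2, -84.0, 159.8]
eef_rot: [-0.001, 0.744, 0.668, -0.001]
wrist_force: [0.9, -0.1, 0.2]
gripper_width: 39.2
```

```bash
python3 -c "
from h import *
go(world([-62,116,72]))
a,D,c=snap('scene','f')
cv2.imwrite('pics/f_crop.png',cv2.resize(a[40:220,80:280],(800,720))[:600])"
```

```text
tcp [460.2 -84.  159.8] chest [-63.  117.2 159.8] z [-0.003  0.001 -1.   ] yaw -6.15 F [ 0.9 -0.1  0.2] w 39.2 t 12.7
units [0.019 0.031 1.755]
```

View pics/f_crop.png

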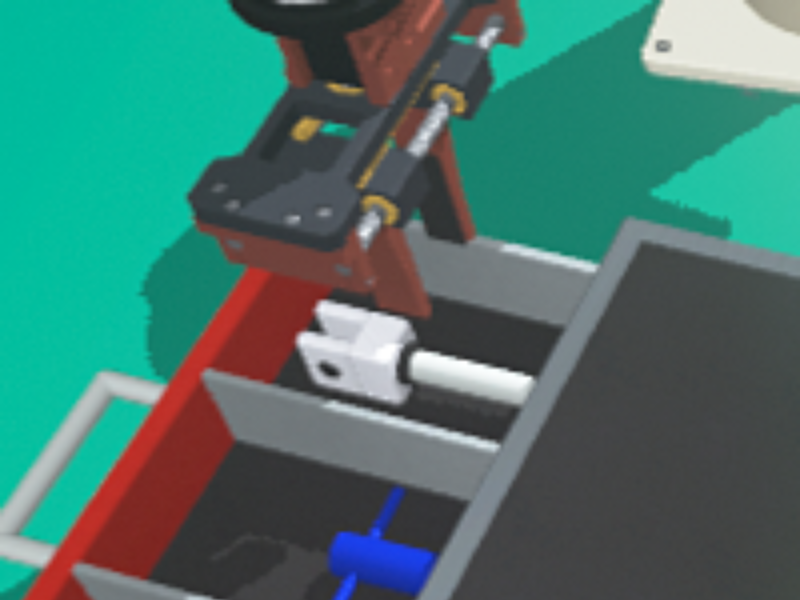

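The crop shows the fingers straddling the shaft line above the drawer, just behind the clevis block (whose rear is at about (405,370)). Next is the descent.

>>> {"op": "jog_arm", "data": {"increments": [[0.45,[0.02,0.03,0.4],0],[0.45,[0.02,0.03,0.8],0],[0.45,[0.02,0.03,1.2],0],[0.45,[0.02,0.03,1.5],0],[0.45,[0.02,0.03,1.65],0]]}}

```text
t: 13.25
tcp_pos: [463.0, -84.1, 78.6]
eef_rot: [0.0, 0.744, 0.668, 0.0]
wrist_force: [-0.5, 0.7, 0.1]
gripper_width: 39.5
```

>>> {"op": "jog_arm", "data": {"increments": [[0.45,[0,0,0.05],0],[0.45,[0,0,0.05],0],[0.45,[0,0,0.05],0]]}}

```text
t: 13.55
tcp_pos: [463.1, -84.1, 77.0]
eef_rot: [0.001, 0.745, 0.668, 0.0]
wrist_force: [-0.1, -0.1, 0.8]
gripper_width: 39.9
```

```bash
python3 -c "
from h import *
go(world([-62,116,71]))"
```

```text
tcp [463.1 -84.1  77. ] chest [-62.8 114.3  77. ] z [ 0.001 -0.    -1.   ] yaw -6.24 F [-0.1 -0.1  0.8] w 39.9 t 13.55
units [ 0.015 -0.034  0.12 ]
```

>>> {"op": "jog_arm", "data": {"increments": [[0.45,[0,-0.03,0.1],0],[0.3,[0,-0.03,0.1],0],[0.1,[0,-0.03,0.1],0],[0,[0,-0.03,0.1],0],[0,[0,-0.03,0.1],0]], "grip_force": 15}}

```text
t: 14.05
tcp_pos: [461.2, -83.9, 71.3]
eef_rot: [0.0, 0.745, 0.668, 0.0]
wrist_force: [0.3, -0.5, -0.8]
gripper_width: 15.6
```

>>> {"op": "jog_arm", "data": {"increments": [[0,[0,0,0],0],[0,[0,0,0],0]]}}

```text
t: 14.25
tcp_pos: [461.2, -83.9, 71.3]
eef_rot: [0.0, 0.745, 0.668, 0.0]
wrist_force: [0.7, -0.9, 0.3]
gripper_width: 15.9
```

Gripped at 15.9 mm (shaft 16). Next I lift by about 20 mm and check.

>>> {"op": "jog_arm", "data": {"increments": [[0,[0,0,-0.1],0],[0,[0,0,-0.2],0],[0,[0,0,-0.3],0],[0,[0,0,-0.4],0],[0,[0,0,-0.4],0]]}}

```text
t: 14.75
tcp_pos: [461.4, -83.9, 91.9]
eef_rot: [0.001, 0.745, 0.668, 0.0]
wrist_force: [-0.1, 0.1, -3.7]
gripper_width: 15.0
```

>>> {"op": "jog_arm", "data": {"increments": [[0,[0,0,-0.1],0],[0,[0,0,-0.2],0],[0,[0,0,-0.3],0],[0,[0,0,-0.44],0],[0,[0,0,-0.44],0]]}}

```text
t: 15.25
tcp_pos: [461.6, -84.0, 114.2]
eef_rot: [0.001, 0.745, 0.668, 0.001]
wrist_force: [-0.2, -0.2, -4.0]
gripper_width: 16.0
```

```bash
python3 -c "
from h import *
go(None)
a,D,c=snap('scene','g')
cv2.imwrite('pics/g_crop.png',cv2.resize(a[40:220,80:280],(800,720))[:600])"
```

```text
tcp [461.6 -84.  114.2] chest [-62.8 115.9 114.2] z [ 0.002 -0.    -1.   ] yaw -6.24 F [-0.2 -0.2 -4. ] w 16.0 t 15.25
```

View pics/g_crop.png

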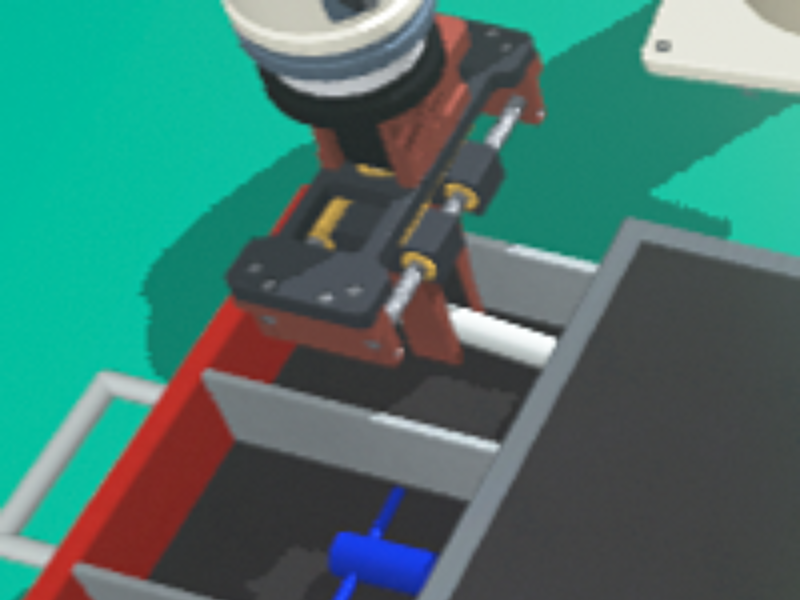

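The rod is held and rising; the shaft is visible at (450–555, 310–355), with its slope still to be measured.

```bash
cat > sl.py <<'E'
from m import *
import sys
def slope(tag,n="scene",xr=(-300,0)):
    im,c,u,v,P=cloud(n,tag); C=chest(P)
    hsv=cv2.cvtColor(im,cv2.COLOR_BGR2HSV)[v,u]
    m=(hsv[:,1]<60)&(hsv[:,2]>120)&(C[:,0]<xr[1])&(C[:,0]>xr[0])&(abs(C[:,1]-112)<25)&(C[:,2]>100)
    for a in range(xr[0],xr[1],12):
        k=m&(C[:,0]>=a)&(C[:,0]<a+12)
        if k.sum()>4: print(a,k.sum(),"z",np.percentile(C[k,2],[10,50,95]).round(1),"y",np.median(C[k,1]).round(1))
if __name__=="__main__": slope(sys.argv[1],sys.argv[2])
E
python3 sl.py g scene; python3 -c "
from h import *
snap('top','g')"; python3 sl.py g top
```

```text
-120 17 z [420.2 427.8 434.5] y 90.8
-108 8 z [417.2 425.5 431.5] y 93.2
-96 63 z [365.4 417.3 419.1] y 91.7
-84 50 z [416.4 417.7 418.8] y 93.5
-72 52 z [333.3 417.5 418.7] y 91.5
-60 104 z [165.  333.8 418.6] y 95.6
-48 174 z [163.4 337.6 418.3] y 94.2
-36 515 z [284.1 373.4 411.1] y 106.8
-24 96 z [158.2 164.3 370.7] y 114.8
-12 169 z [163.1 421.8 433.1] y 106.9
-132 48 z [490.  501.1 526.5] y 102.5
-120 338 z [490.8 510.1 530.5] y 111.8
-108 536 z [490.9 499.  526.4] y 119.5
-96 312 z [489.6 496.4 499.3] y 112.7
-84 312 z [490.2 496.6 499.6] y 111.7
-72 325 z [489.5 496.5 499.7] y 112.9
-60 347 z [485.7 496.2 499.4] y 113.2
-48 394 z [165.6 495.5 498.9] y 113.1
-36 273 z [162.4 494.4 499. ] y 108.4
-24 287 z [160.2 511.5 537.4] y 112.7
-12 837 z [436.3 504.9 536.8] y 117.3
```

>>> {"op": "jog_arm", "data": {"increments": [[0,[-0.15,0,-0.03],0],[0,[-0.3,0,-0.1],0],[0,[-0.5,0,-0.2],0],[0,[-0.8,0,-0.35],0],[0,[-0.8,0,-0.35],0]]}}

```text
t: 15.85
tcp_pos: [457.2, -125.6, 131.7]
eef_rot: [0.001, 0.745, 0.667, 0.0]
wrist_force: [0.3, -0.9, -4.8]
gripper_width: 15.8
```

```bash
python3 -c "
from h import *
go(None)
a,D,c=snap('scene','i')
cv2.imwrite('pics/i_crop.png',cv2.resize(a[40:220,60:260],(800,720))[:600])"
```

```text
tcp [ 457.2 -125.6  131.7] chest [-104.6  115.5  131.7] z [ 0.002 -0.001 -1.   ] yaw -6.34 F [ 0.3 -0.9 -4.8] w 15.8 t 15.85
```

View pics/i_crop.png

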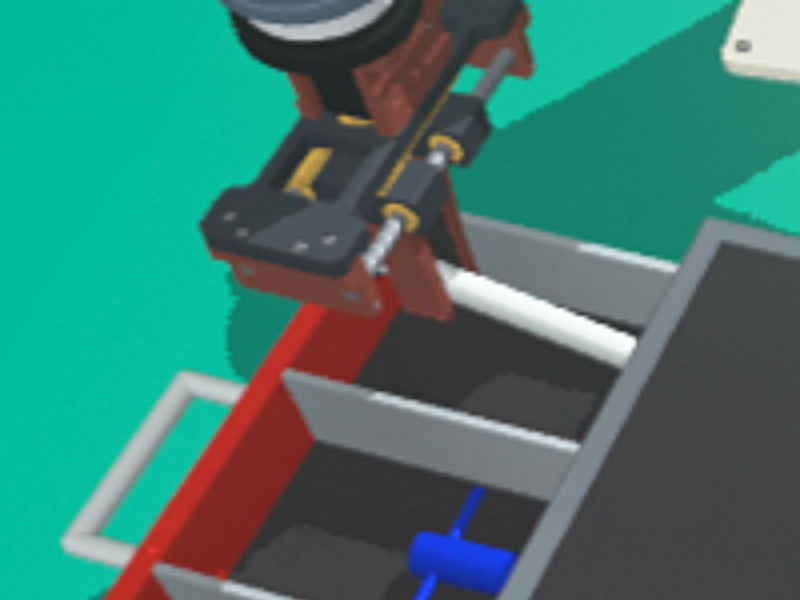

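The crop shows the rod slanting from under the plate edge (635,345) up to the fingers (440,280), drawing out freely. I carry on.

>>> {"op": "jog_arm", "data": {"increments": [[0,[-0.3,0,0],0],[0,[-0.6,0,-0.05],0],[0,[-0.9,0,-0.1],0],[0,[-1.2,0,-0.2],0],[0,[-1.2,0,-0.2],0]]}}

```text
t: 16.4
tcp_pos: [450.5, -184.7, 141.2]
eef_rot: [0.001, 0.745, 0.667, 0.0]
wrist_force: [-0.7, -0.6, -3.6]
gripper_width: 15.5
```

>>> {"op": "jog_arm", "data": {"increments": [[0,[-0.2,0,-0.05],0],[0,[-0.4,0,-0.1],0],[0,[-0.6,0,-0.15],0],[0,[-0.7,0,-0.2],0],[0,[-0.7,0,-0.2],0]]}}

```text
t: 16.9
tcp_pos: [446.4, -218.9, 151.0]
eef_rot: [0.0, 0.745, 0.667, 0.0]
wrist_force: [-0.5, 0.8, -4.0]
gripper_width: 15.6
```

```bash
python3 -c "
from h import *
go(None)
a,D,c=snap('scene','j'); b,_,_=snap('top','j')
cv2.imwrite('pics/j_crop.png',np.hstack([cv2.resize(a[60:260,40:240],(400,400)),cv2.resize(b[180:340,420:580],(400,400))]))"
```

```text
tcp [ 446.4 -218.9  151. ] chest [-198.5  115.6  151. ] z [ 0.001 -0.    -1.   ] yaw -6.29 F [-0.5  0.8 -4. ] w 15.6 t 16.9
```

View pics/j_crop.png

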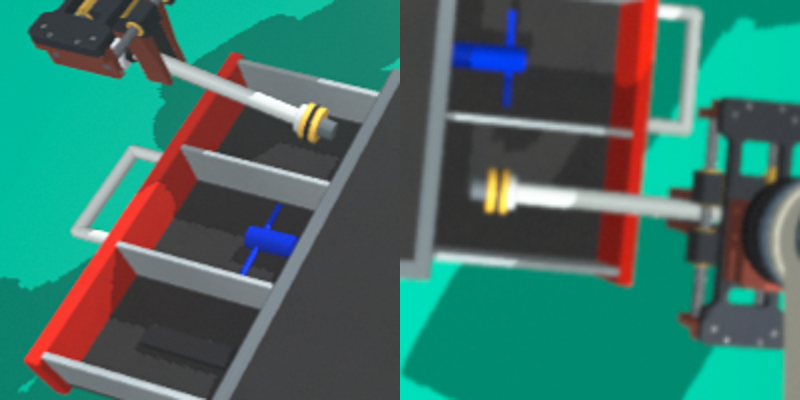

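The brass piston is now clear of the plate edge: in the top crop, its end is at x≈472 and the plate edge at x≈430. I grip harder and lift straight up.

>>> {"op": "jog_arm", "data": {"increments": [[0,[0,0,0],0],[0,[0,0,0],0],[0,[0,0,-0.2],0],[0,[0,0,-0.5],0],[0,[0,0,-0.8],0]], "grip_force": 50}}

```text
t: 17.5
tcp_pos: [446.2, -217.8, 191.6]
eef_rot: [-0.0, 0.744, 0.668, -0.0]
wrist_force: [0.5, 0.3, -4.3]
gripper_width: 14.9
```

>>> {"op": "jog_arm", "data": {"increments": [[0,[0,0,-0.4],0],[0,[0,0,-0.8],0],[0,[0,0,-1.2],0],[0,[0,0,-1.6],0],[0,[0,0,-2.0],0]]}}

```text
t: 18.0
tcp_pos: [446.1, -217.8, 292.2]
eef_rot: [0.0, 0.744, 0.668, 0.0]
wrist_force: [-0.2, 0.2, -4.3]
gripper_width: 14.8
```

>>> {"op": "jog_arm", "data": {"increments": [[0,[0,0,-0.4],0],[0,[0,0,-0.9],0],[0,[0,0,-1.4],0],[0,[0,0,-1.8],0],[0,[0,0,-2.2],0]]}}

```text
t: 18.5
tcp_pos: [445.9, -217.7, 402.3]
eef_rot: [0.0, 0.744, 0.668, 0.0]
wrist_force: [0.8, -0.5, -3.1]
gripper_width: 14.6
```

>>> {"op": "jog_arm", "data": {"increments": [[0,[0,0,-0.3],0],[0,[0,0,-0.5],0],[0,[0,0,-0.5],0],[0,[0,0,-0.5],0],[0,[0,0,-0.5],0]]}}

```text
t: 19.0
tcp_pos: [445.8, -217.8, 424.7]
eef_rot: [-0.001, 0.745, 0.668, -0.0]
wrist_force: [-0.0, -0.5, -3.4]
gripper_width: 15.1
```

```bash
python3 -c "
from h import *
go(None)
a,D,c=snap('scene','k'); b,_,_=snap('top','k')
cv2.imwrite('pics/k_crop.png',np.hstack([cv2.resize(a[0:300,20:320],(400,400)),cv2.resize(b[60:380,280:600],(400,400))]))"
```

```text
tcp [ 445.8 -217.8  424.7] chest [-197.5  116.4  424.7] z [-0.002  0.001 -1.   ] yaw -6.23 F [-0.  -0.5 -3.4] w 15.1 t 19.0
```

View pics/k_crop.png

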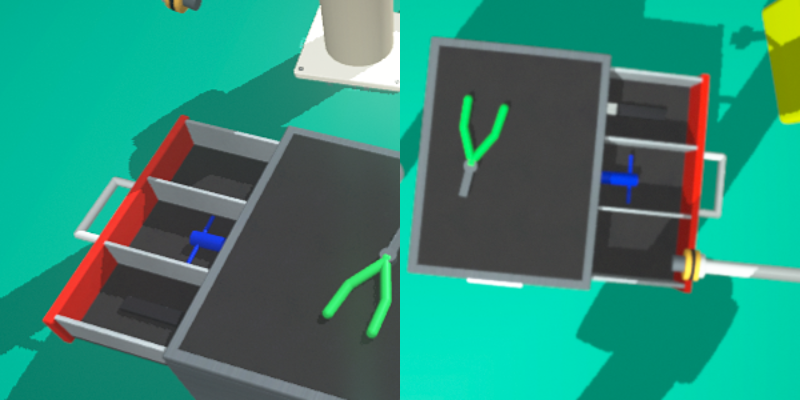

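The rod is high in the air, with its piston at top-crop (685,264). The drawer is still open, the spanner and puller are in it, and the pliers look unchanged. I check the heights, then hand in.

```bash
python3 - <<'E'
from m import *
t=robot.get_calibration('top'); D=np.load('/tmp/k_top.npy')
for uv in [(500,271),(506,271),(512,272),(525,273)]: print(uv,bydepth(t,[uv],[D[uv[1],uv[0]]]).round(0))
for tag in "ak":
    im,c,u,v,P=cloud("top",tag);h=cv2.cvtColor(im,cv2.COLOR_BGR2HSV)[v,u]
    g=(h[:,0]>50)&(h[:,0]<72)&(h[:,1]>150)&(h[:,2]>120)&(P[:,2]>178)&(P[:,2]<195);print(tag,"pliers",P[g].mean(0).round(1))
    C=chest(P);r=((h[:,0]<6)|(h[:,0]>174))&(h[:,1]>140)&(C[:,2]>140)&(C[:,2]<156)&(abs(C[:,1])<190)
    print("front x",np.percentile(C[r,0],[2,50,98]).round(1))
    w=(P[:,2]>110)&(P[:,2]<128)&(u>245)&(u<285)&(v>180)&(v<215);print("reservoir",P[w].mean(0).round(1))
go(None); robot.sign_off()
E
```

```text
(500, 271) [[463. -52. 436.]]
(506, 271) [[463. -60. 440.]]
(512, 272) [[462. -66. 448.]]
(525, 273) [[460. -86. 445.]]
a pliers [641.2 166.9 186.1]
front x [-26.6 -19.1 -13.2]
reservoir [594.2 331.5 118.3]
k pliers [654.4 163.6 185.2]
front x [-178.6 -170.6 -165.3]
reservoir [594.3 332.3 118.2]
tcp [ 445.9 -217.8  424.7] chest [-197.5  116.3  424.7] z [-0.002  0.001 -1.   ] yaw -6.23 F [ 0.3 -0.5 -3.8] w 14.9 t 19.1
the job is handed in; nothing more can be done
```

The rod is out of the drawer and I handed the job in at 19.1 s. It is held in the gripper (14.9 mm opening, 50 N grip, about 3.8 N of load) with the upper drawer left open at its stop.

**What happened:** My first two attempts at the handle closed on nothing. The first ended in an empty pull and the second in a short 15 mm one. The pictures showed the fingertips about 34 mm higher than the reported tool position. I allowed for that and pulled the drawer until it stopped moving and the wrist force rose to about 31 N. I then gripped the rod's shaft behind the clevis, raised the clevis end over the drawer front and drew it out at a slant. Once the piston was clear of the chest's top, I lifted it.

**Last checks:**
- **Rod:** the piston end, its low end, is at a height of about 435 mm, against 175 mm for the chest's top.
- **Drawer:** the front stands about 152 mm further out than at the start. The last picture shows it open, with the spanner and the blue puller still inside.
- **Reservoir:** unmoved to within 1 mm.
- **Pliers (checks disagreed):** the centre of their colour mask moved 13 mm. By eye, their end points sit within about 2 pixels of where they were in the first top picture. I put the difference down to the arm's shadow in that picture, but I did not test this.

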